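# Fetch the doming block from behind the bench tools

## Task

Clear the three tall things (jar, bur stand and ring mandrel) off the wooden gallery board and stand them on the cork mat; only then take the low steel doming block that they stood around and set it, dished top still up, in the middle of the black rubber pad. When the block is on the pad, put each of the three back upright on the very spot of the board where it stood at the start. Knock nothing over, and leave the pliers and the hammer alone.

Things in the scene. Friction and masses are not known exactly. Their poses are not given: they have to be found in the camera images.
- jar_mid (a point): Round straight amber glass jar with a black screw lid and a pale paper band, standing upright: 42 mm across (lid 44 mm, the top 25 mm), 105 mm tall, about 0.22 kg. The point is on its axis, half-way up (52.5 mm above its underside); z is its axis. It is best taken high, near the lid, so that the hand clears its neighbours.
- burstand_mid (a point): Bur stand: an upright square post of pale wood, 40 x 40 mm and 90 mm tall, with nine little steel burs standing up to 18 mm out of its top; about 0.16 kg. The point is at the centre of the wooden post, 45 mm above its underside; x and y are square to its sides, z up. Best taken by the wood, 20 to 25 mm below the wood's top.
- mandrel_mid (a point): Ring mandrel: a slim steel cone standing upright on a round dark steel foot; 118 mm tall in all. The foot is 46 mm across and 14 mm high; the cone tapers from 25 mm across at the foot to 17 mm at the top; about 0.30 kg. The point is on its axis, half-way up (59 mm above its underside); z is its axis. Best taken by the upper part of the cone.
- dapblock_mid (a point): Doming block: a low steel cube, 44 mm each way, with dark round dishes in its faces (one large one on top); about 0.62 kg. It stands on the board between two of the tall things and behind the third, with only about 10 to 20 mm between it and each of them. The point is at its centre, 22 mm above its underside; x and y are square to its sides, z up.
- gallery: Gallery: fixed wooden board, 170 mm (its x) by 190 mm (its y), 8 mm thick, with a rail along its far (+x) edge whose top is 30 mm above the bench. The origin is the centre of its underside, on the bench. The four things above stand on it at the start; dark patches inlaid in its surface mark about where. Which of the three tall things stands on which of the three round patches changes.
- mat: Cork mat, the side area: fixed, flat, 250 mm (its x) by 115 mm (its y), 5 mm thick; to the left or right of the gallery. The origin is the centre of its underside, on the bench. It has room for the three tall things side by side, 80 mm apart along its x.
- pad: Black rubber pad, where the doming block is to go: fixed, flat, 100 x 100 mm, 12 mm thick; on the other side of the gallery from the mat. The origin is the centre of its underside, on the bench.
- pliers: Bystander: a pair of pliers with black handles, 130 mm long, 12 mm high, lying on the bench beyond the gallery. Origin between the jaws and handles, on the bench. Not to be moved.
- hammer: Bystander: a hammer, about 220 mm long, lying on the bench on the robot's side of the gallery. Origin on the bench below it, part-way along. Not to be moved.

How it is judged:
By the outcome, as a careful person would: the job done as asked, in the order asked, and still so for the second after the job is handed in, with the robot touching nothing.
It also fails if it takes over 131 s, if anything falls off the work surface, if the arm or the gripper's body presses on something with over 40 N, if the wrist force passes 120 N, or if a joint passes its speed limit or range.

## Robot

A 6-joint arm with a two-finger parallel gripper is mounted at the origin on the work surface. World frame = base frame: x ahead of the robot, y to its left, z up, the work surface at z = 0. Lengths are in m, angles in rad, forces in N, time in s.
With the tool pointing down it reaches from about 0.35 to 0.725 m from the base axis. Payload 6 kg.
Tool frame: the origin (TCP) lies on the front face of the gripper's body, between the roots of the fingers; the fingertips stand 73 mm ahead of it and the grasp point (between the pads) lies 54 mm ahead of it; x points along the fingers, y is the direction in which the jaws open and shut, and the axes are right-handed (so a half turn about x gives the same grasp; the last joint's range is limited). The gripper opens to 85 mm and grips with 20 to 120 N. Pads are 22 mm wide; open, the fingers measure 114 mm over their backs; the gripper's body (76 mm by 85 mm) begins 54 mm behind the grasp point. The pads swing forward as they close: fully open they stand 13 mm farther back than shut.
Start: joints at [1.665, 0.04, 0.085, 0, -1.615, -0.334], TCP at [0.142, 0.583, 0.304] pointing down, gripper open.
Joint ranges: [-2.56, 2.56], [-1.29, 2.01], [-1.08, 1.49], [-3.29, 1.98], [-2.81, -0.18], [-2.99, 2.99]. Speed limits (rad/s): [2.57, 2.57, 3.01, 3.14, 3.14, 3.14].

## Interface

Orientations are given as [roll, pitch, yaw] about the fixed x, y, z axes, in that order (R = Rz(yaw) Ry(pitch) Rx(roll)).
In Python, from station import bot, sensors, viewer gives the robot as it stands. Calls block until the motion is done:
- bot.reach(position, orientation): joint-space move of the TCP to a pose.
- bot.move_straight(position, orientation=None, rate=0.15, stop_force=None): straight line of the TCP; orientation=None keeps the orientation; rate is the mean speed in m/s. With stop_force (N) it stops when the force on the tool has changed by that much, and returns True; else False.
- bot.movej(angles): joint-space move.
- bot.command_gripper(opening, squeeze=None): opening from 0.0 (shut) to 1.0 (fully open); squeeze is the grip in N (None keeps the last); returns when the fingers have stopped.
- bot.pause(seconds).
- bot.solve_ik(position, orientation): joint angles nearest the present ones, or None.
- sensors.observe(): the state.
- viewer.snapshot(name): name is "scene" or "top" or "wrist"; returns the picture (384x512x3 uint8, red, green, blue); there is no depth.
- viewer.camera_params(name): a dict with "fx", "fy", "cx", "cy" (pixels), "dist_coeffs" ([k1, k2, p1, p2, k3] as OpenCV has them; the pictures are not rectified), "eye" and "attitude" of the camera in the world. Camera axes: x right, y down, z forward; pixel columns grow to the right and rows downward; lengths in m; the calibration is good to about 2 mm. A picture is of the moment at which its call begins: read the wrist's pose just before it. camera_params takes no time and is no camera call; for the wrist camera it gives the pose at the moment of the call.
A pose or a line that the arm cannot do raises bot.PlanningError and nothing moves.
- bot.hand_in(): hands the job in, once; it reports no verdict.
Trained networks look in the newest picture that a camera, given by its name, has taken for a name from the list of things; names that differ only in an ending like _2 or _b are one class to them, and where a whole thing is asked for, a point or a joint stands for the part that bears it (a point fixed in the world has none). Each returns a list of dicts, best first, with "confidence" (0 to 1); they miss things now and then, are a little off and sometimes report something else, mostly with a low value. They report only what shows in the picture. A call takes as long as a camera call.
- viewer.spot_in(camera, label): "extent" ([left, top, width, height] in pixels, round what is visible of it).
The state is a dict: "time_s": time; "joint_pos": joint angles; "dq": joint speeds; "tau": joint torques, N m; "eef_pos": TCP position; "ee_rot": TCP orientation; "contact_force": force on the tool from outside, world axes, zero at the start; "moment": the same for the moment, N m; "finger_gap": opening from 0.0 (shut) to 1.0 (fully open).
Only numpy, scipy, OpenCV 4.12 (cv2) and the standard library are available. Lean on these libraries where they do the work, as an engineer would, in place of code of your own. Each camera call takes 0.05 s, during which the arm holds its last target. There are 200 camera calls.

## Working session

There is one attempt and no reset: what is moved stays moved. The work goes in short steps, each a Python script; the robot and the scene stay as the last script left them, time stands still between calls to the robot, and variables do not carry over. Pictures are saved under pics/ and viewed, about 12 in all and at most 16, crops included, and the job is handed in when it is done.

```bash
mkdir -p pics; ls; python3 - <<'E'
from station import bot,sensors,viewer
import cv2,numpy as np
o=sensors.observe();print(o['time_s'],o['eef_pos'],o['ee_rot'],o['finger_gap'])
for c in ['top','scene']:
    im=viewer.snapshot(c);cv2.imwrite(f'pics/{c}0.png',im[...,::-1])
    p=viewer.camera_params(c);print(c,p)
    for l in ['jar_mid','burstand_mid','mandrel_mid','dapblock_mid','gallery','mat','pad','pliers','hammer']:
        print(l,[(np.round(d['extent'],1).tolist(),round(d['confidence'],2)) for d in viewer.spot_in(c,l)[:2]])
E
```

```text
pics
0.0 [0.14234033 0.58266706 0.30284141] [ 1.6381673   1.56900005 -1.74314485] 0.9993476989389655
top {'fx': 388.13319324499014, 'fy': 388.13319324499014, 'cx': 249.674907113287, 'cy': 193.46145253606264, 'dist_coeffs': array([-0.12381088,  0.        ,  0.        ,  0.        ,  0.        ]), 'eye': array([0.54342391, 0.01095206, 1.06328445]), 'attitude': array([-3.10963622, -0.02980583, -1.59426042])}
jar_mid [([263.2, 168.6, 19.2, 20.1], 0.78)]
burstand_mid [([240.5, 192.2, 18.1, 16.9], 0.8)]
mandrel_mid [([220.5, 169.6, 16.8, 16.7], 0.64)]
dapblock_mid [([241.4, 168.8, 17.9, 20.3], 0.87)]
gallery [([208.6, 156.0, 77.2, 62.9], 0.69), ([266.0, 169.7, 17.2, 18.9], 0.25)]
mat [([341.7, 184.5, 45.4, 93.0], 0.88)]
pad [([115.1, 199.1, 34.6, 38.3], 0.82), ([194.3, 240.2, 84.9, 32.6], 0.44)]
pliers [([220.5, 105.9, 55.9, 16.0], 0.64)]
hammer [([196.8, 238.9, 83.8, 36.1], 0.58), ([220.0, 169.9, 16.4, 16.9], 0.21)]
scene {'fx': 365.37745960829693, 'fy': 365.37745960829693, 'cx': 253.55130106224195, 'cy': 190.2053907453184, 'dist_coeffs': array([-0.02915216,  0.        ,  0.        ,  0.        ,  0.        ]), 'eye': array([ 0.94636483, -0.3961941 ,  0.70255811]), 'attitude': array([-2.43729331,  0.00368073,  0.75574394])}
jar_mid [([232.0, 202.3, 23.0, 42.7], 0.58)]
burstand_mid [([233.0, 173.6, 25.7, 28.4], 0.87), ([233.1, 200.7, 19.2, 43.1], 0.68)]
mandrel_mid [([271.7, 170.2, 21.2, 48.3], 0.66)]
dapblock_mid [([253.5, 197.5, 22.1, 32.7], 0.7)]
gallery [([203.3, 174.9, 111.5, 88.8], 0.59)]
mat [([66.0, 222.7, 95.3, 105.4], 0.6)]
pad [([288.2, 121.1, 46.2, 28.8], 0.87)]
pliers [([298.4, 240.6, 42.3, 57.2], 0.75), ([268.3, 169.4, 23.5, 48.9], 0.23)]
hammer [([177.1, 138.7, 78.2, 55.0], 0.83), ([253.7, 197.9, 21.2, 32.8], 0.49)]
```

```bash
cat > h.py <<'E'
from station import bot,sensors,viewer
import cv2,numpy as np
from scipy.spatial.transform import Rotation as Ro
def project(P,p):
    R=Ro.from_euler('xyz',p['attitude']).as_matrix()
    c=(np.atleast_2d(P)-p['eye'])@R
    K=np.array([[p['fx'],0,p['cx']],[0,p['fy'],p['cy']],[0,0,1]])
    return cv2.projectPoints(c,np.zeros(3),np.zeros(3),K,p['dist_coeffs'])[0][:,0]
def ground(uv,z,p):
    K=np.array([[p['fx'],0,p['cx']],[0,p['fy'],p['cy']],[0,0,1]])
    n=cv2.undistortPoints(np.array(uv,float).reshape(-1,1,2),K,p['dist_coeffs'])[:,0]
    d=np.c_[n,np.ones(len(n))]@Ro.from_euler('xyz',p['attitude']).as_matrix().T
    return p['eye']+d*((z-p['eye'][2])/d[:,2])[:,None]
def down(yaw):
    "orientation: tool x down, jaw axis (tool y) at angle yaw in world xy"
    x=np.array([0,0,-1.]);y=np.array([np.cos(yaw),np.sin(yaw),0]);
    return Ro.from_matrix(np.c_[x,y,np.cross(x,y)]).as_euler('xyz')
E
python3 - <<'E'
import cv2
from h import *
a=cv2.imread('pics/top0.png');cv2.imwrite('pics/t1.png',cv2.resize(a[95:285,100:400],None,fx=2.66,fy=2.66,interpolation=3))
p=viewer.camera_params('top')
for n,e,z in [('jar',(263.2,168.6,19.2,20.1),.1),('bur',(240.5,192.2,18.1,16.9),.09),('man',(220.5,169.6,16.8,16.7),.04),('dap',(241.4,168.8,17.9,20.3),.05),('gal',(208.6,156,77.2,62.9),.008),('mat',(341.7,184.5,45.4,93),.005),('pad',(115.1,199.1,34.6,38.3),.012)]:
    print(n,ground([[e[0]+e[2]/2,e[1]+e[3]/2]],z,p).round(4))
o=sensors.observe();R=Ro.from_euler('xyz',o['ee_rot']).as_matrix();print(R.round(3));w=viewer.camera_params('wrist');print(w,R.T@(w['eye']-o['eef_pos']))
print((R.T@Ro.from_euler('xyz',w['attitude']).as_matrix()).round(3))
E
```

```text
jar [[ 0.6092 -0.077   0.1   ]]
bur [[ 0.5558 -0.0181  0.09  ]]
man [[0.6176 0.0336 0.04  ]]
dap [[ 0.6131 -0.0227  0.05  ]]
gal [[ 0.5929 -0.0149  0.008 ]]
mat [[ 0.465  -0.3378  0.005 ]]
pad [[0.5162 0.2988 0.012 ]]
[[ 0.    -0.237 -0.971]
 [-0.    -0.971  0.237]
 [-1.     0.    -0.   ]]
{'fx': 303.7455154177709, 'fy': 303.7455154177709, 'cx': 260.0570463898997, 'cy': 190.87054999763083, 'dist_coeffs': array([-0.07975582,  0.        ,  0.        ,  0.        ,  0.        ]), 'eye': array([0.21661842, 0.56554374, 0.3737699 ]), 'attitude': array([ 2.83836797e+00, -4.00442350e-04, -1.81029098e+00])} [-0.0699056  -0.0008135  -0.07612768]
[[-0.    -0.299  0.954]
 [ 1.     0.     0.   ]
 [-0.     0.954  0.299]]
```

View pics/t1.png

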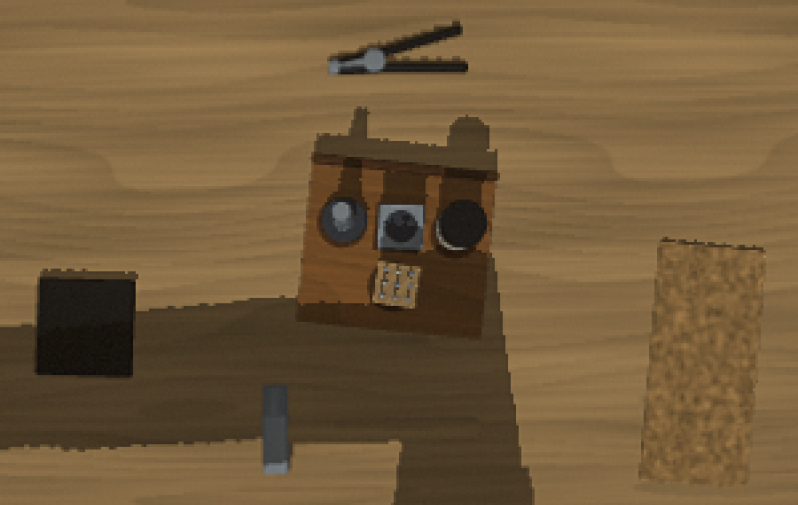

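View pics/scene0.png

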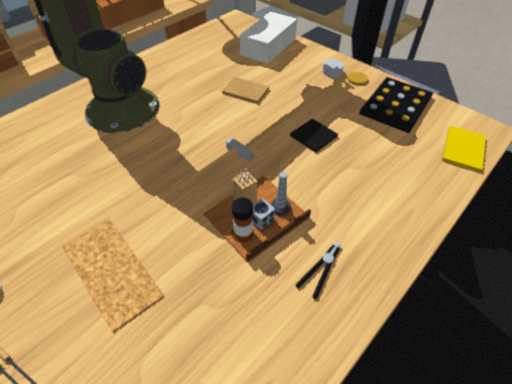

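The top view shows the mandrel on the left, the block in the middle, the jar on the right and the bur stand in front. The mat is to the robot's right (−y) and the pad to its left (+y). Next is a close wrist view.

```bash
python3 - <<'E'
from h import *
q0=sensors.observe()['joint_pos']
for y in (np.pi/2,-np.pi/2):print(y,bot.solve_ik([.585,-.02,.33],down(y)))
s=bot.solve_ik([.585,-.02,.33],down(np.pi/2)); 
yaw=np.pi/2 if s is not None and abs(s[5])<1.8 else -np.pi/2
t=sensors.observe()['time_s']
bot.reach([.585,-.02,.33],down(yaw))
o=sensors.observe();print(yaw,o['time_s']-t,o['eef_pos'],o['joint_pos'])
p=viewer.camera_params('wrist');print(p['eye'],p['attitude'])
im=viewer.snapshot('wrist');cv2.imwrite('pics/w1.png',im[...,::-1])
np.save('w1.npy',p,allow_pickle=True)
for l in ['jar_mid','burstand_mid','mandrel_mid','dapblock_mid','gallery']:
    print(l,[(np.round(d['extent'],1).tolist(),round(d['confidence'],2)) for d in viewer.spot_in('wrist',l)[:2]])
cv2.imwrite('pics/w1b.png',cv2.resize(im[...,::-1],(800,600),interpolation=cv2.INTER_CUBIC))
E
```

```text
1.5707963267948966 [ 0.30817492  0.00570724  0.09725056  0.         -1.66233964 -1.87897125]
-1.5707963267948966 [ 0.30817492  0.00570724  0.09725056  0.         -1.66233964  1.26262141]
-1.5707963267948966 2.6417 [ 0.58504501 -0.01928055  0.32991867] [ 3.09338007e-01  5.78699942e-03  9.72222496e-02 -1.11450217e-04
 -1.66225477e+00  1.26241819e+00]
[ 0.6613694  -0.01839812  0.39979056] [ 2.83814301e+00 -1.85901542e-04 -1.56955244e+00]
jar_mid [([288.0, 123.7, 58.0, 51.3], 0.78)]
burstand_mid [([236.5, 164.4, 41.8, 61.2], 0.57)]
mandrel_mid [([191.1, 110.5, 45.6, 39.8], 0.97)]
dapblock_mid [([246.6, 118.6, 35.5, 42.9], 0.84), ([192.0, 108.3, 45.7, 40.9], 0.73)]
gallery [([184.4, 73.6, 164.8, 142.2], 0.9)]<sys>:0: UserWarning: Gimbal lock detected. Setting third angle to zero since it is not possible to uniquely determine all angles.
```

View pics/w1b.png

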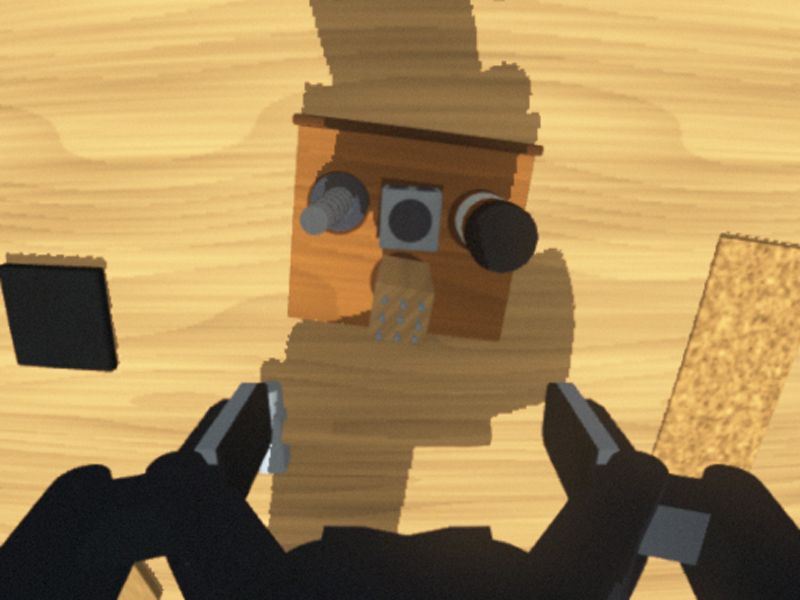

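The wrist view shows mandrel tip at (314,220), block at (411,217), jar lid at (500,237) and bur top at (402,313), all in 800 px coordinates. I'll overlay model outlines on it to refine these.

```bash
cat > ov.py <<'E'
from h import *
def circ(c,z,r):
    t=np.linspace(0,2*np.pi,60);return np.c_[c[0]+r*np.cos(t),c[1]+r*np.sin(t),0*t+z]
def rect(c,yaw,hx,hy,z):
    s=np.array([[1,1],[1,-1],[-1,-1],[-1,1],[1,1]])*[hx,hy]
    R=np.array([[np.cos(yaw),-np.sin(yaw)],[np.sin(yaw),np.cos(yaw)]])
    return np.c_[s@R.T+c[:2],np.full(5,z)]
def overlay(img,p,e,box,s):
    x0,y0,x1,y1=box
    b=cv2.resize(img[y0:y1,x0:x1],None,fx=s,fy=s,interpolation=cv2.INTER_CUBIC)
    L=[]
    if 'jar' in e: L+=[(circ(e['jar'],.113,.022),(0,255,0)),(circ(e['jar'],.008,.021),(0,255,0))]
    if 'man' in e: L+=[(circ(e['man'],.126,.0085),(255,255,0)),(circ(e['man'],.022,.023),(255,255,0))]
    if 'bur' in e: L+=[(rect(e['bur'],e['bur'][2],.02,.02,.098),(0,0,255)),(rect(e['bur'],e['bur'][2],.02,.02,.008),(0,0,255))]
    if 'dap' in e: L+=[(rect(e['dap'],e['dap'][2],.022,.022,.052),(255,0,255)),(rect(e['dap'],e['dap'][2],.022,.022,.008),(255,0,255))]
    if 'gal' in e: L+=[(rect(e['gal'],e['gal'][2],.085,.095,.008),(255,255,255))]
    if 'mat' in e: L+=[(rect(e['mat'],e['mat'][2],.125,.0575,.005),(255,0,0))]
    if 'pad' in e: L+=[(rect(e['pad'],e['pad'][2],.05,.05,.012),(0,255,255))]
    for P,c in L:
        q=(project(P,p)+.5-[x0,y0])*s
        cv2.polylines(b,[np.round(q*16).astype(np.int32)],False,c,1,cv2.LINE_AA,4)
    return b
E
python3 - <<'E'
from ov import *
p=np.load('w1.npy',allow_pickle=True).item()
im=cv2.imread('pics/w1.png')
k=1/1.5625
g=lambda u,v,z:ground([[u*k-.5,v*k-.5]],z,p)[0][:2]
e={'jar':g(500,235,.113),'man':g(314,220,.126),'bur':np.r_[g(402,313,.098),-.1],'dap':np.r_[g(411,217,.052),0]}
# gallery corners on z=.008 front edge
c=np.array([g(289,316,.008),g(500,338,.008)]);d=c[1]-c[0];yaw=np.arctan2(d[1],d[0])+np.pi/2
print('front len',np.linalg.norm(d),yaw)
ctr=c.mean(0)+.085*np.array([np.cos(yaw),np.sin(yaw)])
e['gal']=np.r_[ctr,yaw]; e['dap'][2]=e['bur'][2]=yaw
m=[g(720,236,.005)];e['pad']=np.r_[np.mean([g(6,266,.012),g(102,266,.012),g(115,369,.012),g(19,363,.012)],0),0]
t=viewer.camera_params('top')
mc=ground(np.array([[662,240],[765,250],[748,484],[640,478]])/2.66+[100,95],.005,t)[:,:2]
pc=ground(np.array([[38,278],[134,278],[131,376],[36,373]])/2.66+[100,95],.012,t)[:,:2]
print('mat',mc.mean(0),np.linalg.norm(mc[0]-mc[1]),np.linalg.norm(mc[1]-mc[2]));dd=mc[1]-mc[2]+mc[0]-mc[3];e['mat']=np.r_[mc.mean(0),np.arctan2(dd[1],dd[0])]
dd=pc[1]-pc[2]+pc[0]-pc[3];print('pad top',pc.mean(0),np.arctan2(dd[1],dd[0]));e['pad'][2]=np.arctan2(dd[1],dd[0])
for n,v in e.items():print(n,v.round(4))
np.save('e.npy',e,allow_pickle=True)
cv2.imwrite('pics/o1.png',overlay(im,p,e,(178,65,358,225),3.75))
cv2.imwrite('pics/o2.png',overlay(cv2.imread('pics/top0.png'),t,e,(105,140,395,290),2.75))
E
```

```text
front len 0.18779394403561328 -0.10957174883519016
mat [ 0.46361487 -0.33931504] 0.11212862508384193 0.2469252176881068
pad top [0.51783484 0.3005083 ] -0.04498080698611682
jar [ 0.6126 -0.0752]
man [0.6234 0.0353]
bur [ 0.557  -0.0151 -0.1096]
dap [ 0.6152 -0.0214 -0.1096]
gal [ 0.5971 -0.0174 -0.1096]
pad [ 0.5217  0.2981 -0.045 ]
mat [ 0.4636 -0.3393 -0.1104]
```

View pics/o1.png

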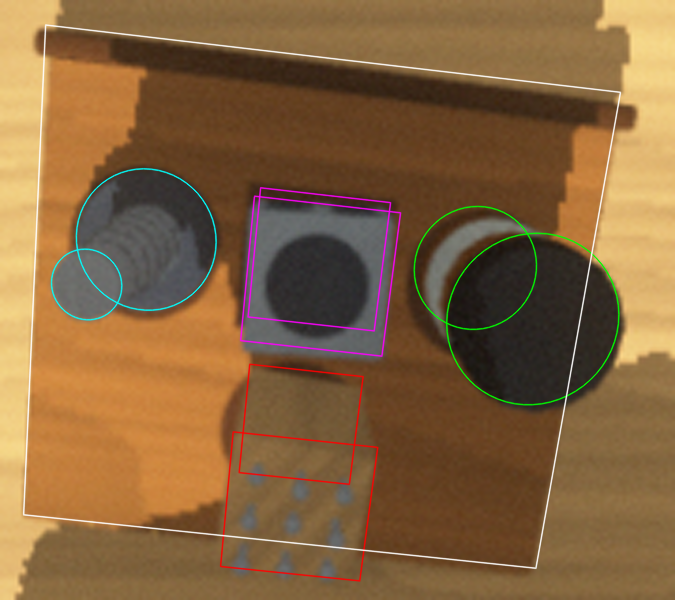

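View pics/o2.png

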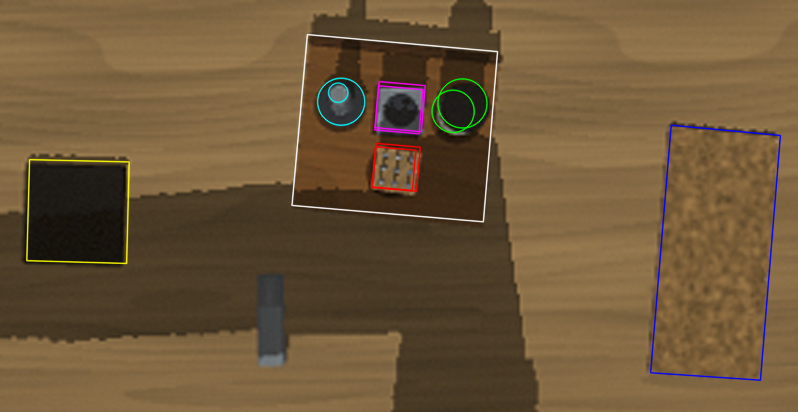

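The overlays agree to about 2 mm. One more view with the hand turned half round will average out any hand-eye bias.

```bash
python3 -W ignore - <<'E'
from ov import *
bot.reach([.585,-.02,.33],down(np.pi/2))
o=sensors.observe();print(o['time_s'],o['eef_pos'])
p=viewer.camera_params('wrist');im=viewer.snapshot('wrist')[...,::-1].copy();cv2.imwrite('pics/w2.png',im);np.save('w2.npy',p,allow_pickle=True)
e=np.load('e.npy',allow_pickle=True).item();e['dap'][2]=-.03;e['dap'][0]-=.0015
b=np.array([project(np.r_[e[k][:2],.05],p)[0] for k in('jar','man','bur','dap')]);print(b)
c=b.mean(0).astype(int);x0=max(0,c[0]-95);y0=max(0,c[1]-80)
print(x0,y0,p['eye'])
cv2.imwrite('pics/o3.png',overlay(im,p,e,(x0,y0,x0+190,y0+150),4))
E
```

```text
6.5917 [ 0.58500757 -0.02002303  0.33001943]
[[213.56642064 186.43819991]
 [304.93876533 195.04470195]
 [263.64399198 140.13370962]
 [258.28841862 187.37903109]]
165 97 [ 0.50875228 -0.0192001   0.3999023 ]
```

View pics/o3.png

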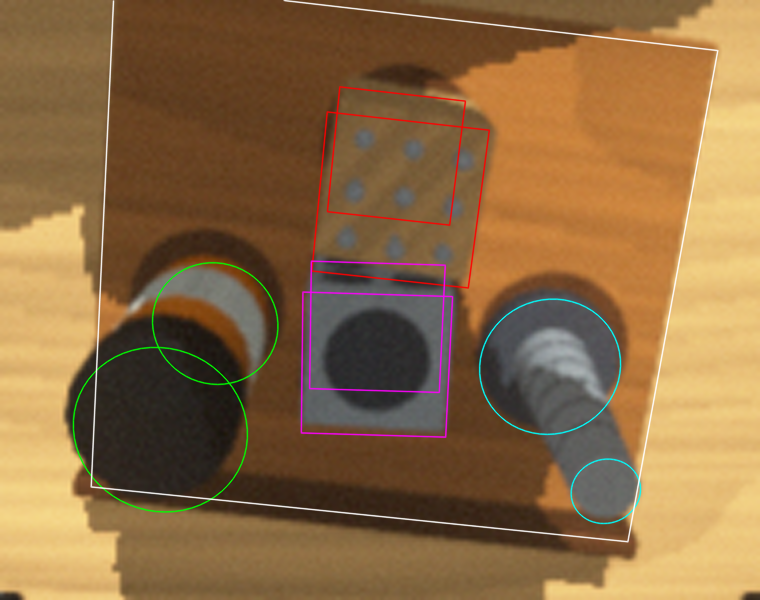

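Measured: jar (0.610, −0.0765), mandrel (0.6225, 0.035), bur (0.557, −0.0155), block (0.613, −0.021, yaw ≈ −0.03). I'll start with the jar.

```bash
cat > mv.py <<'E'
from ov import *
import warnings;warnings.filterwarnings('ignore')
Y=-.11; B=np.array([.4636,-.3393]); mx=np.array([np.cos(Y),np.sin(Y)])
H=np.pi/2
T={'jar':dict(home=(.610,-.0765),yaw=Y,gz=.088,slot=B,N=45),
   'bur':dict(home=(.557,-.0155),yaw=Y+H,gz=.067,slot=B-.08*mx,N=45),
   'man':dict(home=(.6225,.035),yaw=Y,gz=.096,slot=B+.08*mx,N=70),
   'dap':dict(home=(.613,-.0214),yaw=-.03+H,gz=.027,N=80)}
LIFT=.14
def goto(xy,yaw,z):
    q=sensors.observe()['joint_pos'];best=None
    for y in (yaw,yaw+np.pi):
        s=bot.solve_ik([*xy,z],down(y))
        if s is not None and (best is None or abs(s[5]-q[5])<best[0]): best=(abs(s[5]-q[5]),y)
    bot.reach([*xy,z],down(best[1]));return best[1]
def pick(n,xy,yaw,surf,opening=.8):
    t=T[n];z=surf+t['gz']+.054
    if abs(sensors.observe()['finger_gap']-opening)>.03: bot.command_gripper(opening,t['N'])
    goto(xy,yaw,z+LIFT);hit=bot.move_straight([*xy,z],rate=.12,stop_force=15)
    bot.command_gripper(0,t['N']);g=sensors.observe()
    bot.move_straight([*xy,z+LIFT],rate=.15);o=sensors.observe()
    print('pick',n,hit,'gap',g['finger_gap'].__round__(3),round(float(o['finger_gap']),3),'F',np.round(o['contact_force'],1),'t',o['time_s'])
def place(n,xy,yaw,surf,opening=.8):
    t=T[n];z=surf+t['gz']+.054
    goto(xy,yaw,z+LIFT);bot.move_straight([*xy,z+.008],rate=.13)
    hit=bot.move_straight([*xy,z-.0015],rate=.03,stop_force=5)
    g=sensors.observe();bot.command_gripper(opening);bot.move_straight([*xy,z+LIFT],rate=.15);o=sensors.observe()
    print('place',n,hit,'z err mm',round((g['eef_pos'][2]-z)*1000,2),'xy err',np.round((g['eef_pos'][:2]-xy)*1000,1),'t',o['time_s'])
def snap(cam,name,scale=1.5):
    im=viewer.snapshot(cam)[...,::-1].copy();cv2.imwrite(f'pics/{name}.png',cv2.resize(im,None,fx=scale,fy=scale,interpolation=cv2.INTER_CUBIC))
E
python3 - <<'E'
from mv import *
pick('jar',T['jar']['home'],Y,.008)
place('jar',T['jar']['slot'],Y+H,.005)
snap('scene','s1')
E
```

```text
pick jar False gap 0.5 0.501 F [-0.7  0.1 -3.6] t 11.1083
place jar True z err mm 0.98 xy err [ 0.6 -0.2] t 15.2083
```

View pics/s1.png

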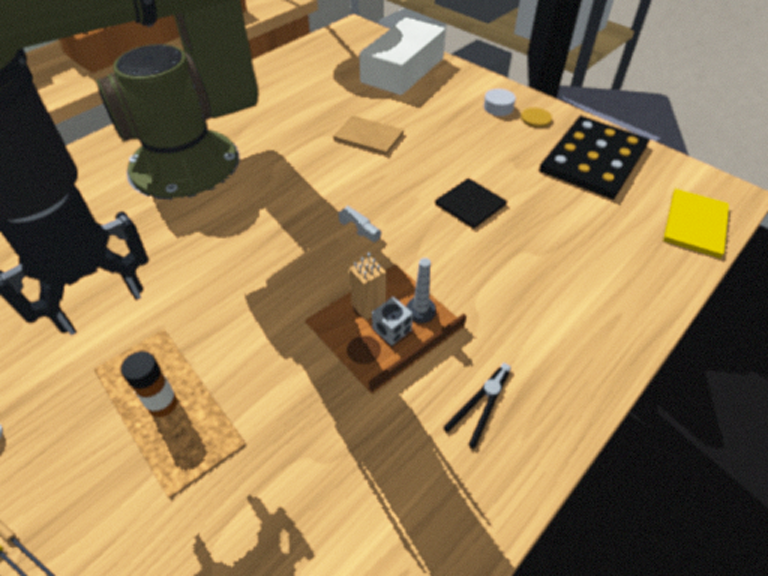

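The jar stands on the mat at (148,385) and the rest is untouched. I'll check its lean by projection, then move the bur stand.

```bash
python3 - <<'E'
from mv import *
p=viewer.camera_params('scene');print(project([[*B,.005],[*B,.11]],p)*1.5)
pick('bur',T['bur']['home'],Y+H,.008)
place('bur',T['bur']['slot'],Y+H,.005)
pick('man',T['man']['home'],Y,.008)
place('man',T['man']['slot'],Y+H,.005)
b=goto([.585,-.02],H,.33)
p=viewer.camera_params('wrist');im=viewer.snapshot('wrist')[...,::-1].copy()
e={'dap':np.array([.613,-.0214,-.03])};c=project([.6,-.02,.03],p)[0].astype(int);print(c,b)
a=overlay(im,p,e,(c[0]-60,c[1]-50,c[0]+60,c[1]+50),3.3)
s=viewer.snapshot('scene')[...,::-1].copy()[110:350,40:340]
cv2.imwrite('pics/c1.png',np.hstack([a,cv2.resize(s,(400,330),interpolation=2)]))
E
```

```text
[[162.22552747 403.98177608]
 [136.85635057 364.24753904]]
pick bur False gap 0.468 0.475 F [ 0.2 -0.1 -2.6] t 19.2917
place bur True z err mm 0.7 xy err [ 0.4 -0.1] t 23.6
pick man False gap 0.196 0.2 F [ 0.3  0.4 -4.4] t 28.125
place man True z err mm 0.55 xy err [ 0.5 -0.1] t 32.7083
[260 172] 1.5707963267948966
```

View pics/c1.png

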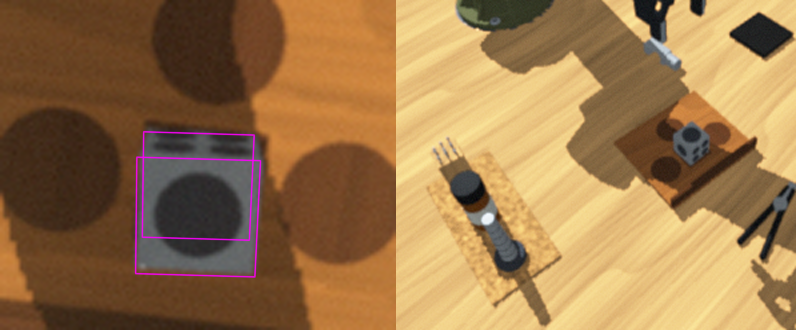

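The block fits the model and all three tall things stand on the mat, clear of the board. Before moving the block I'll measure the pad from close above.

```bash
python3 - <<'E'
from mv import *
for yaw in (H,-H):
    bot.reach([.52,.30,.33],down(yaw))
    p=viewer.camera_params('wrist');im=viewer.snapshot('wrist')[...,::-1].copy()
    d=viewer.spot_in('wrist','pad')[0];x,y,w,h=np.array(d['extent']).astype(int);print(d)
    g=im[max(0,y-8):y+h+8,max(0,x-8):x+w+8].max(2)
    th=(g<75).astype(np.uint8);cs=cv2.findContours(th,0,2)[0];c=max(cs,key=cv2.contourArea)[:,0]+[max(0,x-8),max(0,y-8)]
    P=ground(c,.012,p)[:,:2].astype(np.float32);r=cv2.minAreaRect(P*1000);print(r)
    e={'pad':np.array([.5185,.3,-.045])}
    cv2.imwrite(f'pics/p{int(yaw>0)}.png',overlay(im,p,e,(x-20,y-20,x+w+20,y+h+20),2.8))
a=cv2.imread('pics/p0.png');b=cv2.imread('pics/p1.png');h=min(len(a),len(b));o=np.hstack([a[:h],b[:h]])[:,:1600];k=min(1,800/o.shape[1],600/h);cv2.imwrite('pics/pp.png',cv2.resize(o,None,fx=k,fy=k))
E
```

```text
{'extent': [224.9, 115.3, 79.1, 79.6], 'confidence': 0.91}
((518.575439453125, 304.1770324707031), (96.74267578125, 97.75437927246094), 87.20759582519531)
{'extent': [217.6, 117.1, 79.9, 76.6], 'confidence': 0.71}
((520.2940673828125, 304.1495666503906), (97.39427185058594, 97.93963623046875), 87.23360443115234)
```

View pics/pp.png

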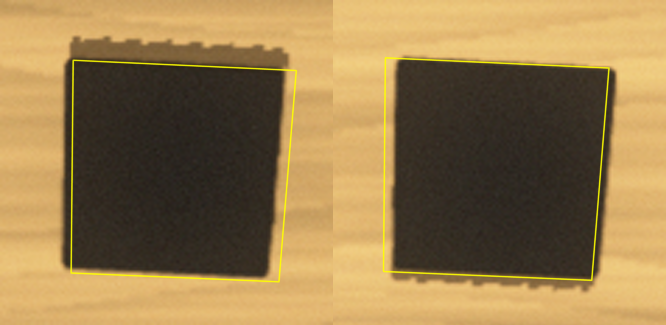

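Both wrist views agree on pad centre ≈ (0.5193, 0.3035) with yaw −0.049. Next I move the block, then return the three.

```bash
python3 - <<'E'
from mv import *
pick('dap',T['dap']['home'],T['dap']['yaw'],.008)
place('dap',(.5193,.3035),-.049+H,.012)
bot.reach([.52,.30,.33],down(-H))
p=viewer.camera_params('wrist');im=viewer.snapshot('wrist')[...,::-1].copy()
e={'pad':np.array([.5193,.3035,-.049])}
s=viewer.snapshot('scene')[...,::-1].copy()[60:300,40:360]
cv2.imwrite('pics/c2.png',np.hstack([overlay(im,p,e,(205,100,325,200),3),cv2.resize(s,(400,300))]))
E
```

```text
pick dap False gap 0.503 0.504 F [ 0.2 -0.1 -6.9] t 42.2167
place dap True z err mm 1.19 xy err [0.6 0.6] t 46.4417
```

View pics/c2.png

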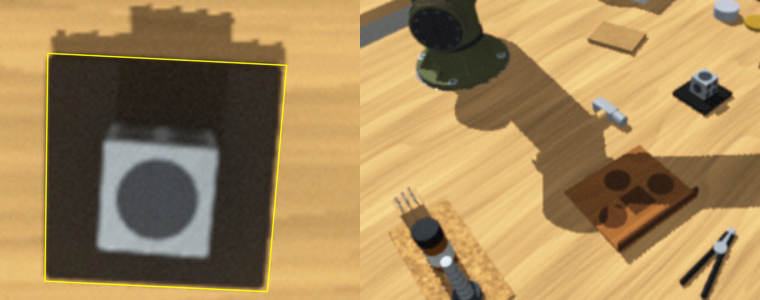

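The block is centred on the pad, dished side up. Next the three go back.

```bash
python3 - <<'E'
from mv import *
for n in ('man','jar','bur'):
    t=T[n]
    pick(n,t['slot'],Y+H,.005)
    place(n,t['home'],t['yaw'],.008)
bot.reach([.585,-.02,.33],down(-H))
p=np.load('w1.npy',allow_pickle=True).item();a=cv2.imread('pics/w1.png')
b=viewer.snapshot('wrist')[...,::-1].copy();p2=viewer.camera_params('wrist');print(p['eye'],p2['eye'])
e={n:np.r_[T[n]['home'],Y] for n in('jar','man','bur')}
cv2.imwrite('pics/f1.png',np.hstack([overlay(a,p,e,(178,65,358,225),2.2),overlay(b,p2,e,(178,65,358,225),2.2)]))
bot.reach([.142,.583,.304],down(-H))
t0=cv2.imread('pics/top0.png');t1=viewer.snapshot('top')[...,::-1].copy()
cv2.imwrite('pics/f2.png',np.hstack([cv2.resize(x[95:285,100:300],None,fx=2,fy=2,interpolation=2) for x in(t0,t1)]))
for l in ['jar_mid','burstand_mid','mandrel_mid','pliers','hammer','dapblock_mid']:
    print(l,[(np.round(d['extent'],1).tolist(),round(d['confidence'],2)) for d in viewer.spot_in('top',l)[:1]])
print(sensors.observe()['time_s'])
E
```

```text
pick man False gap 0.196 0.206 F [ 1.1  0.  -4.1] t 52.25
place man True z err mm 0.56 xy err [0.5 0.2] t 56.8333
pick jar False gap 0.501 0.502 F [ 0.6 -0.1 -2.8] t 61.0833
place jar True z err mm 0.98 xy err [ 0.5 -0. ] t 65.1833
pick bur False gap 0.469 0.472 F [ 0.2  0.1 -1.9] t 69.225
place bur True z err mm 0.83 xy err [0.7 0.1] t 73.5417
[ 0.6613694  -0.01839812  0.39979056] [ 0.66142986 -0.01905898  0.39829612]
jar_mid [([266.3, 169.2, 17.4, 19.6], 0.84)]
burstand_mid [([240.1, 193.6, 16.7, 13.6], 0.75)]
mandrel_mid [([219.3, 170.8, 16.3, 16.9], 0.46)]
pliers [([225.2, 107.0, 50.6, 17.3], 0.72)]
hammer [([196.2, 239.7, 86.2, 34.6], 0.91)]
dapblock_mid [([119.9, 207.8, 20.6, 20.5], 0.59)]
76.9583
```

View pics/f1.png

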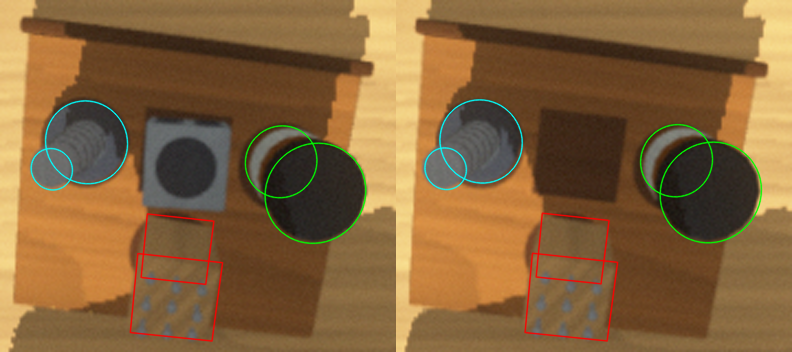

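View pics/f2.png

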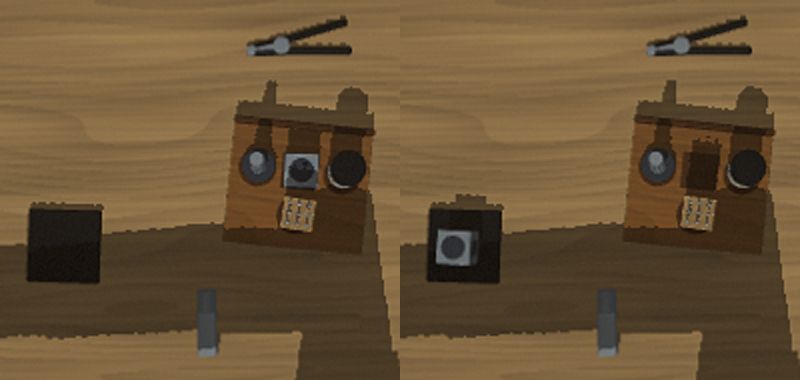

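Before and after match within about 1 mm: mandrel (258→657−400), bur stand and jar are at the same pixels, the block is centred on the pad after allowing for parallax, and the pliers and hammer have not moved. I'm handing in.

```bash
python3 -c "
from station import bot,sensors
print(bot.hand_in())"
```

```text
the job is handed in; nothing more can be done
None
```

The job is done and handed in at about 77 s on the robot's clock. The jar, bur stand and mandrel went to the cork mat, then the block went to the middle of the rubber pad, dished top up. After that the mandrel, jar and bur stand went back to their starting spots.

**Last checks:**
- **Tall things:** wrist and top views from before and after show all three upright, within about 1–2 mm of where they stood. The network box for the jar shifted by about 2 px, but the pictures themselves showed no such shift.
- **Block:** it is centred on the pad to about 2 mm. The top camera had put the pad about 3 mm away from the two wrist views, which agreed with each other, so I used a value close to the wrist views.
- **Pliers and hammer:** they look unmoved. The network box for the pliers changed by a few pixels, but again the pictures match.
- **Grips and placings:** every grip held, with a steady finger gap, and every placing stopped on light contact. No check failed.

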